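Tool change: scraper into its slot, screwdriver out and held level

ROBOT

A 6-joint arm with a two-finger parallel gripper is mounted at the origin on a cart in front of the work surface, level with it; the furniture and walls round the work are solid. World frame = base frame: x ahead of the robot, y to its left, z up, the work surface at z = 0. Lengths are in mm, angles in rad, forces in N, time in s.
With the tool pointing down it reaches from about 225 to 875 mm from the base axis. Payload 3.4 kg.
Tool frame: the origin (TCP) lies at the very end of the fingers, on their centre line; the grasp point (between the pads) lies arm.pinch_z behind it (arm.pinch_z is the distance from the TCP to the grasp point, in mm); x points along the fingers, z is the direction in which the jaws open and shut, and the axes are right-handed (so a half turn about x gives the same grasp; the last joint's range is limited). The gripper opens to 85 mm and grips with 20 to 120 N. Pads are 22 mm wide; open, the fingers measure 114 mm over their backs; the gripper's body (76 mm by 85 mm) begins 54 mm behind the grasp point. The pads swing forward as they close: fully open they stand 13 mm farther back than shut.
Start: joints at [1.223, 0.276, 1.505, -0, 1.361, -0.121], TCP at [129.309, 560.305, 231.328] pointing down, gripper open.
Joint ranges: [-2.89, 2.89], [-0.75, 2.08], [0.22, 2.7], [-1.18, 4.32], [0.11, 2.71], [-2.7, 2.7]. Speed limits (rad/s): [2.57, 2.57, 3.14, 3.14, 3.14, 3.14].

INTERFACE

Orientations are given as a rotation vector (axis times angle).
In Python, from workcell import arm gives the robot as it stands.
- The arm moves only by the tool jog_arm, never from a script. Its argument "plan" is a list that holds one entry, the list of rows, each a list of 6 numbers: the shift along the tool's x, y, z in units of 40 mm (1.0 is 40 mm), then the turn, a rotation vector about the tool's x, y, z in units of 8 degrees (1.0 is 8 degrees). A call has exactly 10 rows; each row is the pose to reach, as a shift and turn from the pose commanded when the call began, along the tool's axes at that moment; what a row does not reach only later rows make up. A row lasts 1/8 s, in which the tool goes at most 62.5 mm and 10.7 degrees, less where a joint would pass 70% of its speed; a pose out of reach is approached as far as the arm can. A call with a gripper value outside its range is refused whole. "jaw" is the finger opening in mm, from 0 to 85.4, set as the call begins (left out, the last holds). The fingers move at their own pace and stop on an object; the grip force is fixed at half the most. Time passes only in rows, so rows that repeat a pose let the fingers close, or fill a call up. It gives the time, the measured TCP pose, the force and the opening at its end, in the units of the state.
- arm.observe(): the state, without advancing time (a new reading comes with each control period).
- arm.snapshot(name): name is "scene" or "top"; returns a dict with "img" (384x512x3 uint8, red, green, blue), "intrinsics" (3x3 intrinsics, pixels), "camera_from_world" (4x4, takes a point from world to camera coordinates). Camera axes: x right, y down, z forward; pixel columns grow to the right and rows downward; lengths in mm; the calibration is good to about 2 mm. A picture is of the moment at which its call begins. There is no depth.
- arm.finish_job(): hands the job in, once; it reports no verdict.
The state is a dict: "time": time; "joint_positions": joint angles; "qvel": joint speeds; "effort": joint torques, N m; "position": TCP position; "tcp_rot": TCP orientation; "contact_force": force on the tool from outside, world axes, zero at the start; "ft_torque": the same for the moment, N m; "grip_width": finger opening in mm.
Only numpy, scipy, OpenCV 4.12 (cv2) and the standard library are available. Lean on these libraries where they do the work, as an engineer would, in place of code of your own. Each camera call takes 0.05 s, during which the arm holds its last target. There are 200 camera calls.

TASK

Change tools at the desk: first slide the flat scraper, blade first, fully home into the slot of the low rack and let go of it. Then draw the screwdriver out of its sloping holder, turn it until it lies level in the gripper and finish while still holding it up, level and still, about 30 cm above the desk. Leave the scraper in the rack and all the other things where they are.

Things in the scene. Friction and masses are not known exactly. Their poses are not given: they have to be found in the camera images.
- scraper: Flat scraper, about 90 g, lying on the desk: black handle with a grey ferrule, 110 long (x) x 24 wide (y) x 18 high (z), and a steel blade 50 wide, 3 thick, that sticks 80 mm out of the handle's front, level, 9 mm above the handle's underside. Origin: centre of the handle's underside; +x points to the blade, z up. Grip the handle across its 24 mm from above.
- scraper_edge (a point): Middle of the blade's front edge, 135 mm along +x from the scraper's origin and 9 mm up. Axes as the scraper's.
- scraper_rack: Low grey rack fixed to the desk, 68 deep (x) x 74 wide (y) x 21 high, with one flat level slot in its front: 58 wide, 8 high (5.5 to 13.5 mm above the desk), 60 deep, with flared lips reaching 16 mm out of the mouth. Origin: centre of the block's underside; the slot is entered along +x. When the scraper's handle rests on the desk its blade is at slot height.
- slot_mouth (a point): Centre of the slot's mouth (34 mm along -x from the rack's origin, 9.5 mm up). Axes as the rack's.
- slot_stop (a point): Centre of the slot's end stop, 60 mm inside the mouth along +x: the blade's edge touches here when fully home.
- driver_holder: The screwdriver holder fixed to the desk: an aluminium base plate 92 (x) x 64 (y) x 8 with a square grey socket, 34 x 34 mm, 60 long, sloping at 45 degrees: its square bore (12 mm wide, 60 deep) rises toward the holder's -x. Origin: centre of the base's underside.
- socket_mouth (a point): Centre of the socket's upper mouth, where the screwdriver is drawn out along the direction 45 degrees up toward the holder's -x; 22 mm along -x from the holder's origin and 64 mm above the desk. Axes as the holder's.
- screwdriver: Stubby screwdriver, 163 long, about 95 g: thick yellow and black handle, 27 to 34 across, 108 long, and steel shaft 9 across, 56 long, that stands in the socket, the handle's front resting on the mouth. Its y axis runs along it from tip (y = -82) to handle end (+82), rising at 45 degrees at the start; origin mid-length on the handle's skin (the long axis is at z = 13 to 16 mm).
- driver_grip (a point): Point on the axis of the handle near the centre of mass, 30 mm along y from the screwdriver's origin: a good place to grip, across the handle's 33 mm. Axes as the screwdriver's.
- driver_tip (a point): The screwdriver's tip. Axes as the screwdriver's.
- heat_sink: Bystander: small black finned heat sink, 40 x 40 x 22, left of the rack. Origin under its centre.
- black_tape: Bystander: roll of black tape lying flat, 62 across, 19 high, left of the scraper. Origin under its centre.

How it is judged:
By the outcome, as a careful person would: the job done as asked, in the order asked, and still so for the second after the job is handed in, while the arm keeps its last pose, push and grip.
It also fails if it takes over 51 s, if anything falls off the work surface, if the arm or the gripper's body presses on something with over 40 N, if the wrist force passes 120 N, or if a joint passes its speed limit or range.

## Working session

There is one attempt and no reset: what is moved stays moved. The work goes in short steps, Python scripts to look and compute and a tool call to move; the robot and the scene stay as the last step left them, time stands still between calls to the robot, and variables do not carry over. Pictures are saved under pics/ and viewed, about 8 in all and at most 12, crops included, and the job is handed in when it is done.

Besides the shell and the picture viewer there is one more tool, called after "Call:" as name([rows], argument=value, ...), one row to a line, values as JSON. jog_arm: Moves the arm, as the interface text tells. Its arguments: {"type":"object","properties":{"plan":{"type":"array","items":{"type":"array","items":{"type":"array","items":{"type":"number"}}}},"jaw":{"type":"number"}},"required":["plan"]}

```bash
ls; mkdir -p pics; python3 - <<'E'
from workcell import arm
import cv2,numpy as np
s=arm.observe();print(s,arm.pinch_z)
for n in("scene","top"):
    d=arm.snapshot(n);cv2.imwrite(f"pics/{n}0.png",cv2.resize(d["img"][:,:,::-1],(800,600),interpolation=cv2.INTER_CUBIC))
    np.savez(f"{n}0.npz",**d);print(n,d["intrinsics"],d["camera_from_world"])
E
```

```text
pics
{'time': 0.0, 'joint_positions': array([ 1.22296594e+00,  2.76588498e-01,  1.50613959e+00, -4.64828495e-06,
        1.36070992e+00, -1.21032273e-01]), 'qvel': array([ 0.00088755, -0.00154318,  0.0001168 ,  0.00123522, -0.00134348,
        0.00120731]), 'effort': array([ 1.49699012e-03, -4.16776907e+01, -2.45808738e+01, -1.41179015e-05,
        1.08986822e-02, -1.27539997e-05]), 'position': array([129.13458244, 559.76129024, 230.44085355]), 'tcp_rot': array([-1.04156791,  1.30959486,  1.03994641]), 'contact_force': array([-0.52581174, -0.19158023,  0.14378449]), 'ft_torque': array([ 0.02571455, -0.04732868,  0.00469458]), 'grip_width': 85.3840689270876} 18.700000000000003
scene [[368.74779703   0.         256.3703062 ]
 [  0.         368.74779703 192.52555099]
 [  0.           0.           1.        ]] [[ 8.70982922e-01 -4.91270139e-01 -6.51156134e-03 -4.73867668e+02]
 [-2.74149611e-01 -4.74961848e-01 -8.36213629e-01  1.99175174e+02]
 [ 4.07714043e-01  7.30112932e-01 -5.48365176e-01  1.06651268e+03]
 [ 0.00000000e+00  0.00000000e+00  0.00000000e+00  1.00000000e+00]]
top [[393.65390788   0.         257.96933718]
 [  0.         393.65390788 192.1230961 ]
 [  0.           0.           1.        ]] [[-8.84480001e-03 -9.99957946e-01  2.42395838e-03 -2.51523791e+00]
 [-9.96120004e-01  8.59854323e-03 -8.75842555e-02  5.13972336e+02]
 [ 8.75597297e-02 -3.18921866e-03 -9.96154166e-01  1.28709960e+03]
 [ 0.00000000e+00  0.00000000e+00  0.00000000e+00  1.00000000e+00]]
```

View pics/scene0.png

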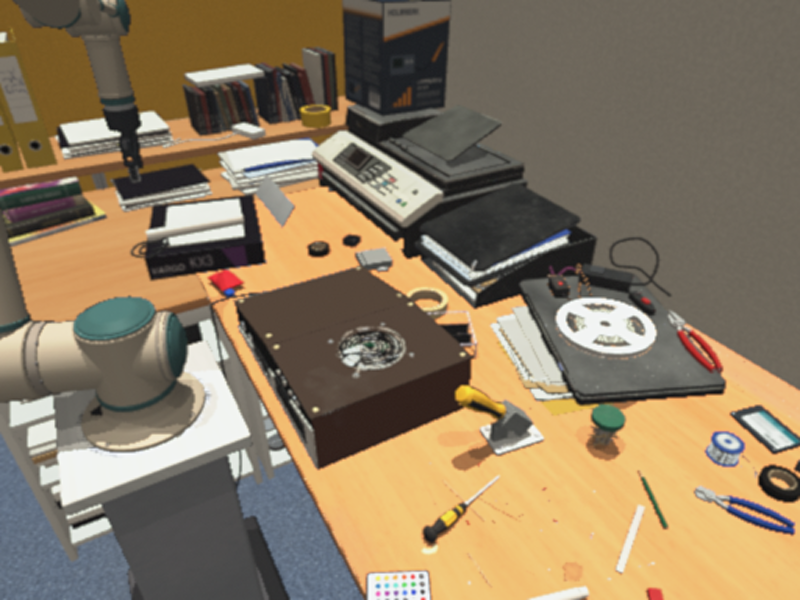

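View pics/top0.png

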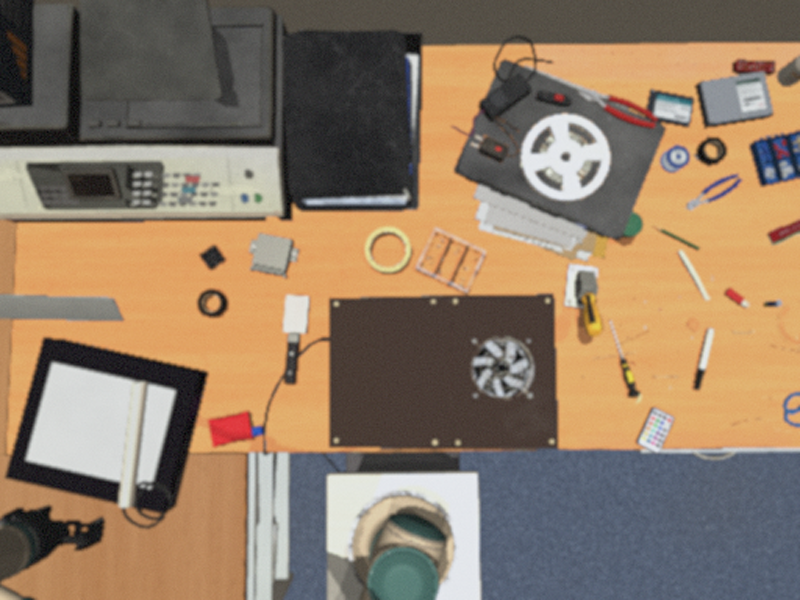

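The scene view shows the rack near (375,260) and the screwdriver in its holder near (490,415). The large computer case hides the scraper. In the top view the scraper is at (291,357) with its blade edge at (297,296), the rack at (273,254), and the holder at (583,290) with the yellow handle end at (592,330). Next I'll look at zoomed crops.

```bash
python3 - <<'E'
import cv2,numpy as np
t=np.load("top0.npz")["img"][:,:,::-1];s=np.load("scene0.npz")["img"][:,:,::-1]
# left: top cols120-220 rows140-250 x5 ; right: top cols355-395 rows165-220 ; scene cols 285-355 rows 240-300
f=lambda im,c,r,w,h,k:cv2.resize(im[r:r+h,c:c+w],None,fx=k,fy=k,interpolation=cv2.INTER_CUBIC)
a=f(t,150,144,50,104,5.5)[:572]; b=f(t,355,165,40,50,7); e=f(s,285,240,65,50,6)
im=np.zeros((600,800,3),np.uint8);im[:572,:275]=a;im[:350,280:560]=b;im[300:600,400:790]=e if False else im[300:600,400:790]
im[:240,560:800]=f(s,290,245,60,60,4);im[355:595,290:690]=f(s,215,145,50,30,8)
cv2.imwrite("pics/crop1.png",im)
E
```

```text
(no output)
```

View pics/crop1.png

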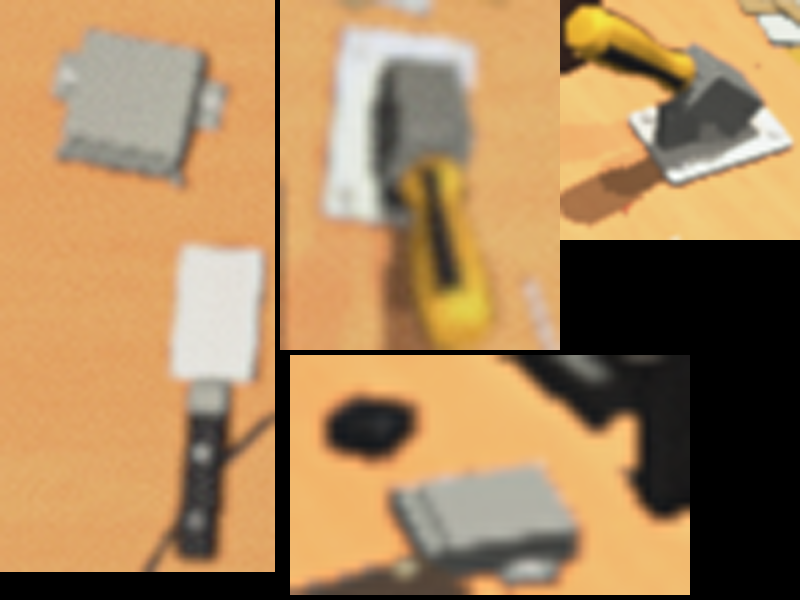

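The crops show the rack mouth facing down in the image (towards the robot), with the lips at crop (60,158)-(180,180). The scraper edge runs (182,246)-(265,250) and its handle end is at (197,557). The holder plate corners are (343,28), (475,42) and (323,215). I'll fit poses to these points and draw the models over the image.

```bash
cat > h.py <<'E'
import cv2,numpy as np
from scipy.optimize import least_squares
from scipy.spatial.transform import Rotation as R
D={n:np.load(n+"0.npz") for n in("top","scene")}
def proj(n,P,d=None):
    d=d or D[n];T=d["camera_from_world"];c=np.atleast_2d(P)@T[:3,:3].T+T[:3,3]
    p=c@d["intrinsics"].T;return p[:,:2]/p[:,2:]
def world(p,L):
    x,y,a=p;c,s=np.cos(a),np.sin(a);L=np.atleast_2d(np.array(L,float))
    return L@np.array([[c,-s,0],[s,c,0],[0,0,1]]).T+[x,y,0]
def fit(n,L,px,x0):
    r=least_squares(lambda p:(proj(n,world(p,L))-px).ravel(),x0,x_scale=[10,10,.1])
    return r.x,np.abs(r.fun).max()
E
cat > fit.py <<'E'
from h import *
A=lambda q:np.array(q)/5.5+[150,144]-.41
B=lambda q:(np.array(q)-[280,0])/7+[355,165]-.43
rack,e1=fit("top",[[34,37,21],[34,-37,21],[-50,29,13],[-50,-29,13]],A([[88,30],[206,50],[60,157],[181,181]]),[700,150,-.16])
scr,e2=fit("top",[[135,25,10],[135,-25,10],[55,25,10],[55,-25,10],[-55,12,15],[-55,-12,15]],A([[181,246],[265,250],[171,377],[257,382],[178,554],[215,558]]),[400,150,-.08])
hol,e3=fit("top",[[46,32,8],[46,-32,8],[-46,32,8]],B([[342,28],[476,42],[323,216]]),[600,-200,-.1])
if __name__=="__main__":
    print("rack",rack,e1);print("scr",scr,e2);print("hol",hol,e3)
    print("mouth",world(rack,[-34,0,9.5]),"edge",world(scr,[135,0,9]),"sock",world(hol,[-22,0,64]))
    k=8
    def box(p,a):
        x0,x1,y0,y1,z0,z1=a
        return [world(p,[[x0,y0,z],[x1,y0,z],[x1,y1,z],[x0,y1,z]]) for z in(z0,z1)]
    u=np.sqrt(.5);out=[]
    # screwdriver axis: from mouth up 108 along (-u,0,u), radius 16
    m=np.array([-22,0,64.]);e=m+108*np.array([-u,0,u]);n=np.array([u,0,u])*15
    drv=[world(hol,[m+[0,15,0],e+[0,15,0],e-[0,15,0],m-[0,15,0]]),world(hol,[m+n,e+n,e-n,m-n])]
    polys=box(rack,[-34,34,-37,37,0,21])+box(scr,[-55,55,-12,12,0,18])+box(scr,[55,135,-25,25,7.5,10.5])+box(hol,[-46,46,-32,32,0,8])+drv
    def crop(n,c,r,w,h,k):
        im=cv2.resize(D[n]["img"][r:r+h,c:c+w,::-1],None,fx=k,fy=k,interpolation=cv2.INTER_CUBIC)
        for P in polys:
            q=(proj(n,P)-[c,r]+.5)*k-.5
            cv2.polylines(im,[np.round(q).astype(int)],True,(255,0,255),1)
        return im
    im=np.zeros((600,800,3),np.uint8)
    im[:570,:275]=crop("top",150,144,50,104,5.5)[:570];im[:350,280:560]=crop("top",355,165,40,50,7)
    im[:240,560:800]=crop("scene",290,245,60,60,4);im[355:595,290:690]=crop("scene",215,145,50,30,8)
    cv2.imwrite("pics/fit1.png",im)
E
python3 fit.py
```

```text
rack [ 6.24336292e+02  2.73055332e+02 -2.03160299e-01] 2.580863021629824
scr [ 3.94903328e+02  2.30403252e+02 -7.42544157e-02] 0.7948560233944306
hol [ 5.42733990e+02 -3.90705599e+02 -1.30078631e-01] 0.22964157748862135
mouth [[591.03554175 279.91536354   9.5       ]] edge [[529.53132302 220.38811516   9.        ]] sock [[ 520.91985292 -387.85193254   64.        ]]
```

View pics/fit1.png

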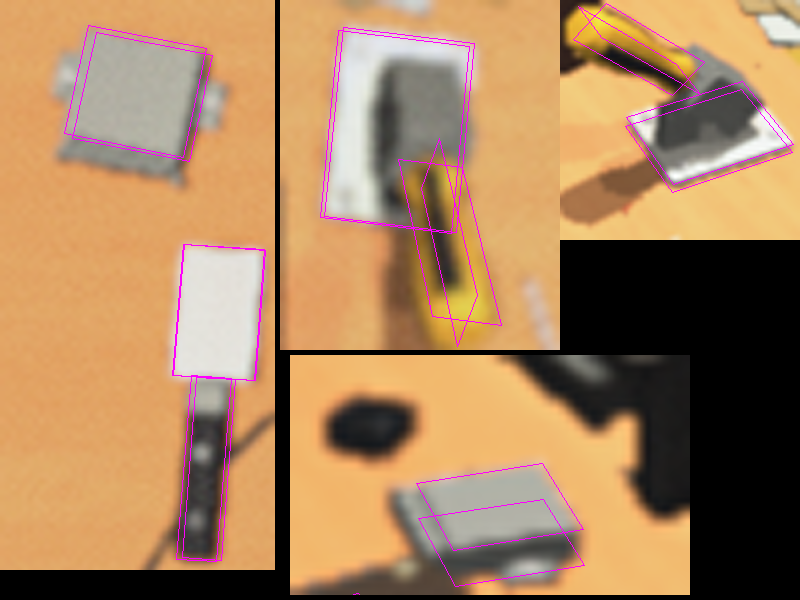

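The overlay matches the scraper well. The rack needs a fit to its top face alone, and the actual handle leans slightly left of the model (its end is about 13 crop px off). I'll segment both.

```bash
python3 - <<'E'
from fit import *
# rack top: bright low-saturation region at x8 upscale
for off in(0,12):
    im=cv2.resize(D["top"]["img"][144:180,155:200],None,fx=8,fy=8,interpolation=cv2.INTER_CUBIC)
    h=cv2.cvtColor(im,cv2.COLOR_RGB2HSV);m=((h[...,1]<70)&(h[...,2]>125+off)).astype(np.uint8)
    m=cv2.morphologyEx(m,cv2.MORPH_OPEN,np.ones((57,57)))
    r=cv2.minAreaRect(max(cv2.findContours(m,0,2)[0],key=cv2.contourArea))
    q=cv2.boxPoints(r)/8+[155,144]-.44;q=q[np.lexsort((q[:,0],))]
    l=q[:2][np.argsort(q[:2,1])];rr=q[2:][np.argsort(q[2:,1])]
    px=np.array([l[0],rr[0],l[1],rr[1]]);p,e=fit("top",[[34,37,21],[34,-37,21],[-34,37,21],[-34,-37,21]],px,rack)
    print(np.array(r[1])/8,"rack",p,e)
# driver handle: yellow+black mask axis in each view
def mask(n,c,r,w,hh):
    h=cv2.cvtColor(D[n]["img"][r:r+hh,c:c+w],cv2.COLOR_RGB2HSV)
    m=((h[...,0]>18)&(h[...,0]<34)&(h[...,1]>170)&(h[...,2]>90)).astype(np.uint8)
    cnt=max(cv2.findContours(m,0,2)[0],key=cv2.contourArea);hull=cv2.convexHull(cnt)
    f=np.zeros_like(m);cv2.fillPoly(f,[hull],1);return f,np.array([c,r])
obs={}
for n,a in(("top",(360,183,40,40)),("scene",(285,240,50,50))):
    f,o=mask(n,*a);obs[n]=(f,o);ys,xs=np.nonzero(f);P=np.c_[xs,ys]+o
    mu=P.mean(0);v=np.linalg.svd(P-mu,full_matrices=False)[2][0];s=(P-mu)@v
    print(n,len(P),mu,v,s.min(),s.max())
    obs[n]=(mu,v)
# fit 3D line: base point on mouth & yaw, slope 45: params x,y,yaw,elev
def ax(p):
    x,y,a,el=p;d=np.array([-np.cos(a)*np.cos(el),-np.sin(a)*np.cos(el),np.sin(el)])
    return np.array([x,y,64])+np.outer([0,54,108],d)
def res(p):
    r=[]
    for n in obs:
        mu,v=obs[n];q=proj(n,ax(p));nn=np.array([-v[1],v[0]])
        r+=list((q-mu)@nn);r+=[((q[1]-mu)@v)*.5]
    return r+[10*(p[3]-np.pi/4)]
s=world(hol,[-22,0,64])[0]
r=least_squares(res,[s[0],s[1],hol[2],np.pi/4],x_scale=[10,10,.1,.1]);print("drv",r.x,np.round(r.fun,2),ax(r.x))
E
```

```text
[24.   24.25] rack [ 6.16866751e+02  2.77493929e+02 -5.76493329e-05] 2.063763528162383
[22.125 23.875] rack [6.20064136e+02 2.78154033e+02 2.06686951e-04] 1.1286239657005694
top 154 [378.87012987 205.43506494] [0.20342169 0.97909122] -8.435701301125095 8.615692807848266
scene 340 [304.96176471 255.50294118] [0.92157918 0.38819043] -15.39125124023236 19.000559879159276
drv [ 5.18684423e+02 -3.82750067e+02 -9.02066253e-02  7.46168976e-01] [ 0.89  0.49  0.07 -2.83  1.58  0.78 -0.07  1.58 -0.39] [[ 518.68442344 -382.75006675   64.        ]
 [ 479.19371975 -379.1780496   100.65685495]
 [ 439.70301605 -375.60603245  137.3137099 ]]
```

```bash
python3 - <<'E'
from fit import *
from scipy.ndimage import map_coordinates as mc
img=D["top"]["img"].astype(float);sat=(img[...,0]-img[...,2])  # desk: large, grey: ~0
p=np.array([620,275,-.19])
def cross(lo,hi,z): # sample along local segment outside->inside, return world-local offset of half crossing
    t=np.linspace(0,1,60);L=np.array(lo)+np.outer(t,np.array(hi)-np.array(lo));L=np.c_[L,np.full(60,z)]
    q=proj("top",world(p,L));v=mc(sat,[q[:,1],q[:,0]],order=1)
    th=(v[:5].mean()+v.min())/2;i=np.argmax(v<th);return L[i,:2]
for it in range(4):
    back=np.array([cross([55,y],[15,y],21) for y in np.linspace(-26,26,14)])
    left=np.array([cross([x,60],[x,15],21) for x in(-26,-22,24,27)])
    rt=np.array([cross([x,-60],[x,-15],21) for x in(-26,-22,24,27)])
    s=np.polyfit(back[:,1],back[:,0],1)
    print(p,"back",s,"left",left[:,1],"right",rt[:,1])
    dx=s[1]-34;dy=np.median(left[:,1])-37;da=-s[0]
    p[:2]+=world([0,0,p[2]],[dx,dy,0])[0,:2];p[2]+=da
print(p)
E
```

```text
[ 6.20e+02  2.75e+02 -1.90e-01] back [4.84261501e-03 3.67433414e+01] left [37.88135593 37.88135593 37.11864407 36.3559322 ] right [-39.40677966 -39.40677966 -40.93220339 -40.16949153]
[ 6.22788402e+02  2.74972898e+02 -1.94842615e-01] back [ 0.         33.98305085] left [37.11864407 37.11864407 36.3559322  35.59322034] right [-40.16949153 -40.16949153 -40.93220339 -40.93220339]
[ 6.22720910e+02  2.74718438e+02 -1.94842615e-01] back [ 0.         33.98305085] left [37.88135593 37.11864407 36.3559322  36.3559322 ] right [-39.40677966 -40.16949153 -40.93220339 -40.16949153]
[ 6.22653417e+02  2.74463979e+02 -1.94842615e-01] back [ 0.         33.98305085] left [37.88135593 37.11864407 36.3559322  36.3559322 ] right [-39.40677966 -40.16949153 -40.16949153 -40.16949153]
[ 6.22585924e+02  2.74209520e+02 -1.94842615e-01]
```

```bash
cat >> h.py <<'E'
RACK=np.array([622.6,274.2,-.195]);SCR=np.array([394.9,230.4,-.074])
def Rdown(yaw,flip=1): # tool x down, tool z along +-(local y)
    x=np.array([0,0,-1.]);z=flip*np.array([-np.sin(yaw),np.cos(yaw),0]);return np.c_[x,np.cross(z,x),z]
def rows(pos,Rt,s):
    Rc=R.from_rotvec(s["tcp_rot"]).as_matrix()
    d=Rc.T@(np.array(pos)-s["position"])/40;w=np.degrees(R.from_matrix(Rc.T@Rt).as_rotvec())/8
    return np.round(np.r_[d,w],3)
E
python3 - <<'E'
from h import *; from workcell import arm
s=arm.observe();print(R.from_rotvec(s["tcp_rot"]).as_matrix().round(3))
for f in(1,-1): print(f,rows([394.9,230.4,120],Rdown(-.074,f),s))
E
```

```text
[[-0.001 -0.974  0.225]
 [-0.002  0.225  0.974]
 [-1.     0.    -0.002]]
1 [ 2.772e+00 -8.326e+00 -6.526e+00 -1.095e+00 -1.200e-02 -2.000e-03]
-1 [ 2.7720e+00 -8.3260e+00 -6.5260e+00  2.1405e+01 -4.0000e-03  1.8000e-02]
```

Call:
jog_arm([
  [[0,-1.1,-0.85,-0.15,0,0],[0,-2.2,-1.7,-0.3,0,0],[0,-3.3,-2.6,-0.45,0,0],[0,-4.4,-3.45,-0.6,0,0],[0,-5.5,-4.3,-0.75,0,0],[0,-6.6,-5.2,-0.9,0,0],[0.6,-7.7,-6.05,-1.0,0,0],[1.3,-8.33,-6.53,-1.1,0,0],[2.0,-8.33,-6.53,-1.1,0,0],[2.77,-8.33,-6.53,-1.1,0,0]],
], jaw=55)

```text
time: 1.35
position: [395.6, 230.2, 119.5]
tcp_rot: [-1.154, 1.244, 1.154]
contact_force: [-0.4, 0.4, 0.4]
grip_width: 54.7
```

```bash
python3 - <<'E'
from h import *; from workcell import arm
s=arm.observe();print(s["position"],s["joint_positions"],s["contact_force"],s["grip_width"])
print(rows([394.9,230.4,4],Rdown(-.074),s))
d=arm.snapshot("top");cv2.imwrite("pics/t2.png",cv2.resize(d["img"][140:240,130:230,::-1],None,fx=6,fy=6,interpolation=cv2.INTER_CUBIC))
E
```

```text
[395.57223313 230.23005753 119.52402629] [ 3.74786818e-01  1.97835558e-01  1.91868392e+00  1.28476781e-04
  1.02495582e+00 -1.12123427e+00] [-0.40690736  0.35278612  0.4182212 ] 54.67083713415392
[ 2.888e+00  1.700e-02  3.000e-03 -6.000e-03  1.000e-03  0.000e+00]
```

View pics/t2.png

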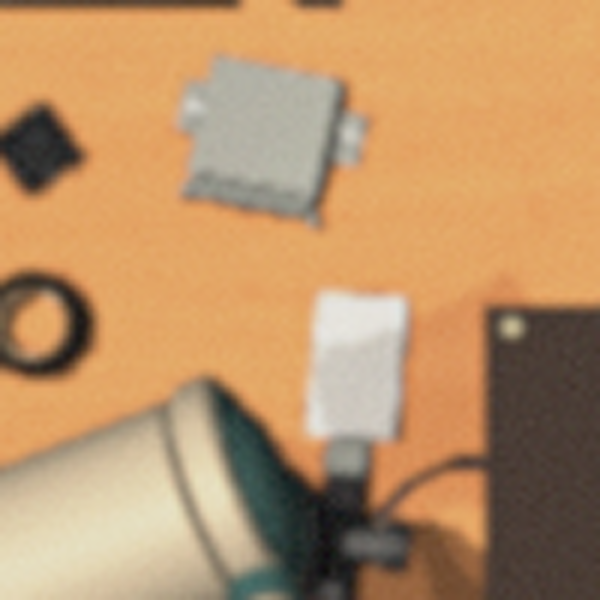

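The gripper is over the handle at (345,520) and clear of the case edge at x=490, so I'll descend, grip, and then lift about 1 mm.

Call:
jog_arm([
  [[0.5,0,0,0,0,0],[1.0,0,0,0,0,0],[1.5,0,0,0,0,0],[2.0,0,0,0,0,0],[2.4,0,0,0,0,0],[2.6,0,0,0,0,0],[2.75,0,0,0,0,0],[2.86,0,0,0,0,0],[2.86,0,0,0,0,0],[2.86,0,0,0,0,0]],
])

```text
time: 2.65
position: [395.5, 231.0, 6.4]
tcp_rot: [-1.155, 1.242, 1.155]
contact_force: [0.4, -0.3, -0.4]
grip_width: 55.1
```

Call:
jog_arm([
  [[0,0,0,0,0,0],[0,0,0,0,0,0],[0,0,0,0,0,0],[0,0,0,0,0,0],[0,0,0,0,0,0],[0,0,0,0,0,0],[0,0,0,0,0,0],[0,0,0,0,0,0],[0,0,0,0,0,0],[0,0,0,0,0,0]],
], jaw=10)

```text
time: 3.9
position: [395.6, 231.1, 6.6]
tcp_rot: [-1.155, 1.242, 1.155]
contact_force: [-1.0, 0.1, 6.0]
grip_width: 22.1
```

```bash
python3 - <<'E'
from h import *; from workcell import arm
s=arm.observe();print(s["position"],s["contact_force"],s["grip_width"])
# pre-entry: edge 40 mm before mouth -> origin local -34-40-135 ; lift 1
for lx in(-209,-111,-109): print(rows(world(RACK,[lx,0,s["position"][2]+1])[0],Rdown(-.195),s))
E
```

```text
[395.55762541 231.09065476   6.64207496] [-1.01329713  0.06743157  6.0216353 ] 22.120534479717765
[-0.023 -0.396  2.125  0.872  0.005  0.006]
[-0.022 -2.828  1.827  0.872  0.005  0.006]
[-0.022 -2.877  1.821  0.872  0.005  0.006]
```

Call:
jog_arm([
  [[-0.04,0,0,0,0,0],[-0.04,-0.05,0.3,0.15,0,0],[-0.04,-0.1,0.6,0.3,0,0],[-0.04,-0.17,0.9,0.45,0,0],[-0.04,-0.23,1.2,0.6,0,0],[-0.04,-0.28,1.5,0.75,0,0],[-0.04,-0.34,1.8,0.87,0,0],[-0.04,-0.4,2.12,0.87,0,0],[-0.04,-0.4,2.12,0.87,0,0],[-0.04,-0.4,2.12,0.87,0,0]],
])

```text
time: 5.15
position: [417.0, 314.0, 7.5]
tcp_rot: [-1.065, 1.296, 1.065]
contact_force: [-0.2, 0.2, -0.9]
grip_width: 22.3
```

```bash
python3 - <<'E'
from h import *; from workcell import arm
s=arm.observe();print(s["position"],s["contact_force"],s["grip_width"])
for lx in(-209,-111,-109): print(rows(world(RACK,[lx,0,s["position"][2]])[0],Rdown(-.195),s))
d=arm.snapshot("top");np.savez("t3.npz",**d)
im=cv2.resize(d["img"][140:215,140:240,::-1],None,fx=8,fy=8,interpolation=cv2.INTER_CUBIC)
p=world(RACK,[-209,0,0])[0];p[2]=RACK[2]
for P in(world(p,[[135,25,10],[135,-25,10],[55,-25,10],[55,25,10]]),world(RACK,[[34,37,21],[34,-37,21],[-34,-37,21],[-34,37,21]])):
    cv2.polylines(im,[np.round((proj("top",P)-[140,140]+.5)*8-.5).astype(int)],True,(255,0,255),1)
cv2.imwrite("pics/t3.png",im)
E
```

```text
[416.97427398 314.00720982   7.54381304] [-0.16224025  0.21745778 -0.93450138] 22.33226402708195
[-0.    -0.011  0.02   0.005 -0.005 -0.005]
[-2.000e-03 -2.461e+00  1.800e-02  5.000e-03 -5.000e-03 -5.000e-03]
[-2.000e-03 -2.511e+00  1.800e-02  5.000e-03 -5.000e-03 -5.000e-03]
```

View pics/t3.png

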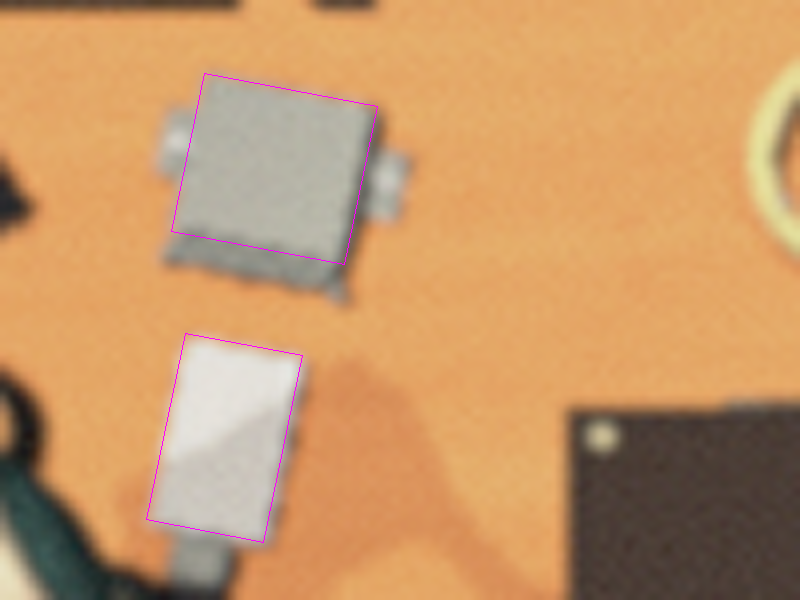

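The blade edge at (185,335)-(306,357) is square to the rack and within about 1 mm of its line. The rack and bystanders are undisturbed. Sliding in now.

Call:
jog_arm([
  [[0,-0.3,0.03,0,0,0],[0,-0.6,0.03,0,0,0],[0,-0.85,0.03,0,0,0],[0,-1.1,0.03,0,0,0],[0,-1.35,0.03,0,0,0],[0,-1.6,0.03,0,0,0],[0,-1.85,0.03,0,0,0],[0,-2.1,0.03,0,0,0],[0,-2.3,0.03,0,0,0],[0,-2.3,0.03,0,0,0]],
])

```text
time: 6.45
position: [508.7, 297.6, 7.7]
tcp_rot: [-1.064, 1.295, 1.064]
contact_force: [0.2, -0.5, -1.2]
grip_width: 22.1
```

Call:
jog_arm([
  [[0,-0.03,0,0,0,0],[0,-0.06,0,0,0,0],[0,-0.09,0,0,0,0],[0,-0.12,0,0,0,0],[0,-0.15,0,0,0,0],[0,-0.18,0,0,0,0],[0,-0.2,0,0,0,0],[0,-0.22,0,0,0,0],[0,-0.22,0,0,0,0],[0,-0.22,0,0,0,0]],
])

```text
time: 7.7
position: [516.5, 296.0, 7.7]
tcp_rot: [-1.064, 1.295, 1.065]
contact_force: [-0.8, 0.1, -1.7]
grip_width: 22.2
```

```bash
cat > st.py <<'E'
from h import *; from workcell import arm
s=arm.observe();p=s["position"];c,sn=np.cos(RACK[2]),np.sin(RACK[2]);d=p-[*RACK[:2],0]
f=s["contact_force"];print("local",c*d[0]+sn*d[1],-sn*d[0]+c*d[1],p[2],"F local",c*f[0]+sn*f[1],-sn*f[0]+c*f[1],f[2],s["grip_width"],s["time"])
E
python3 st.py
```

```text
local -108.32318695082382 0.790930970819204 7.705838955919277 F local -0.8074547831401122 -0.015830478151129174 -1.7011200150666708 22.24170828012118 7.7
```

No stop contact yet, so I'll push on slowly.

Call:
jog_arm([
  [[0,-0.01,0,0,0,0],[0,-0.02,0,0,0,0],[0,-0.03,0,0,0,0],[0,-0.04,0,0,0,0],[0,-0.05,0,0,0,0],[0,-0.06,0,0,0,0],[0,-0.07,0,0,0,0],[0,-0.08,0,0,0,0],[0,-0.08,0,0,0,0],[0,-0.08,0,0,0,0]],
])

```text
time: 8.95
position: [517.4, 295.5, 7.3]
tcp_rot: [-1.063, 1.299, 1.067]
contact_force: [-5.5, 3.3, 0.3]
grip_width: 22.7
```

```bash
python3 st.py
```

```text
local -107.37006274911789 0.5410340875976836 7.279593440808009 F local -5.99486189386591 2.175535340554839 0.2609290656402098 22.7205699286403 8.95
```

Call:
jog_arm([
  [[0,-0.01,0,0,0,0],[0,-0.02,0,0,0,0],[0,-0.03,0,0,0,0],[0,-0.04,0,0,0,0],[0,-0.05,0,0,0,0],[0,-0.06,0,0,0,0],[0,-0.07,0,0,0,0],[0,-0.08,0,0,0,0],[0,-0.08,0,0,0,0],[0,-0.08,0,0,0,0]],
])

```text
time: 10.2
position: [517.4, 295.3, 6.9]
tcp_rot: [-1.06, 1.303, 1.071]
contact_force: [-12.0, 4.9, 2.1]
grip_width: 22.5
```

```bash
python3 st.py; python3 - <<'E'
from h import *; from workcell import arm
d=arm.snapshot("scene");a=cv2.resize(d["img"][130:190,200:280,::-1],None,fx=7,fy=7,interpolation=cv2.INTER_CUBIC)
d=arm.snapshot("top");b=cv2.resize(d["img"][140:200,150:184,::-1],None,fx=7,fy=7,interpolation=cv2.INTER_CUBIC)
cv2.imwrite("pics/home.png",np.hstack([a,b]))
E
```

```text
local -107.33048119413468 0.35861652704434377 6.864036070133653 F local -12.723289484252932 2.4571436784310965 2.121540780602309 22.480196969441515 10.2
```

View pics/home.png

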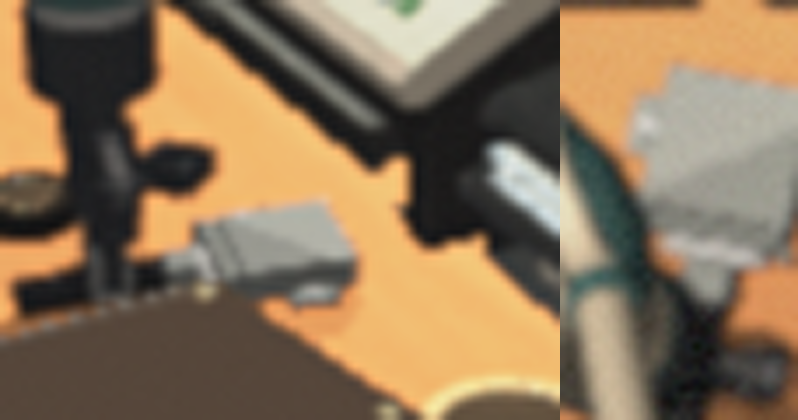

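The stop is solid: position stuck at -107.3 local while the force rose to 13 N. The picture shows only the ferrule and a thin strip of blade outside the lips, at (700,250). I'll relieve most of the push and then release.

Call:
jog_arm([
  [[0,0.02,0,0,0,0],[0,0.04,0,0,0,0],[0,0.06,0,0,0,0],[0,0.08,0,0,0,0],[0,0.1,0,0,0,0],[0,0.1,0,0,0,0],[0,0.1,0,0,0,0],[0,0.1,0,0,0,0],[0,0.1,0,0,0,0],[0,0.1,0,0,0,0]],
])

```text
time: 11.55
position: [517.4, 295.6, 7.4]
tcp_rot: [-1.063, 1.297, 1.066]
contact_force: [-5.1, 2.5, -0.2]
grip_width: 22.0
```

Call:
jog_arm([
  [[0,0,0,0,0,0],[0,0,0,0,0,0],[0,0,0,0,0,0],[0,0,0,0,0,0],[0,0,0,0,0,0],[0,0,0,0,0,0],[0,0,0,0,0,0],[0,0,0,0,0,0],[0,0,0,0,0,0],[0,0,0,0,0,0]],
], jaw=50)

```text
time: 12.8
position: [518.9, 295.5, 7.7]
tcp_rot: [-1.065, 1.295, 1.065]
contact_force: [-1.3, 0.4, 1.0]
grip_width: 50.0
```

Call:
jog_arm([
  [[-0.2,0,0,0,0,0],[-0.6,0,0,0,0,0],[-1.2,0,0,0,0,0],[-2,0,0,0,0,0],[-3,0,0,0,0,0],[-4,0,0,0,0,0],[-5,0,0,0,0,0],[-6,0,0,0,0,0],[-6.5,0,0,0,0,0],[-6.5,0,0,0,0,0]],
])

```text
time: 14.05
position: [519.7, 295.9, 270.9]
tcp_rot: [-1.065, 1.289, 1.062]
contact_force: [-1.1, -0.1, -0.9]
grip_width: 49.9
```

The scraper is released. Before approaching the screwdriver I'll check two candidate axes for it at high zoom in both views, and confirm the scraper stayed home.

```bash
python3 - <<'E'
from fit import *; from workcell import arm
u=np.sqrt(.5)
dt=arm.snapshot("top");ds=arm.snapshot("scene")
def crop(d,c,r,w,h,k,drw=True):
    im=cv2.resize(d["img"][r:r+h,c:c+w,::-1],None,fx=k,fy=k,interpolation=cv2.INTER_CUBIC)
    if drw:
      for (x,y,a),col in(((520.9,-387.9,-.13),(255,0,255)),((519.5,-383.5,-.1),(255,0,0))):
        dd=np.array([-u*np.cos(a),-u*np.sin(a),u]);P=np.array([x,y,64])+np.outer([0,56,108],dd)
        q=np.round((proj("",P,d)-[c,r]+.5)*k-.5).astype(int)
        cv2.polylines(im,[q],False,col,1);cv2.circle(im,tuple(map(int,q[1])),3,col,1)
    return im
im=np.zeros((600,800,3),np.uint8)
im[:600,:400]=crop(dt,365,174,30,45,13.334)[:600,:400];im[:360,400:800]=crop(ds,287,240,50,45,8)
im[360:600,400:560]=crop(dt,150,144,32,48,5,False)
cv2.imwrite("pics/drv.png",im)
E
```

```text
(no output)
```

View pics/drv.png

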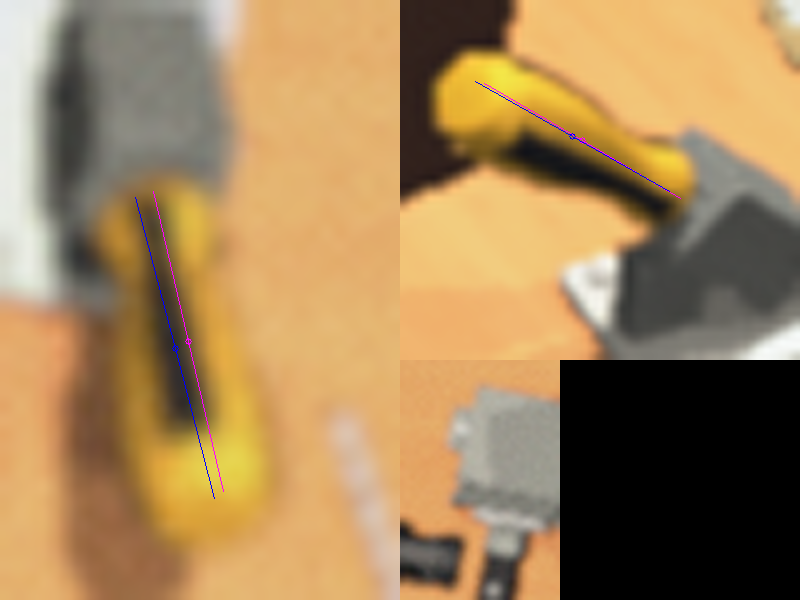

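The actual handle axis in the top crop runs (156,225) → (185,340) → (205,480). That is about 1 mm left of the pink candidate at the grip, and slightly more yawed. The scraper is still home, with only the ferrule and handle out at (505,540). The grip target is (481.7, -382, 103.6) with yaw -0.15.

```bash
cat >> h.py <<'E'
G=np.array([481.7,-382,103.6]);YAW=-.15
def Rt(yaw,t): # tool tilted t rad back towards the robot from straight down
    f=np.array([np.cos(yaw),np.sin(yaw),0]);x=-np.sin(t)*f-np.cos(t)*np.array([0,0,1]);z=np.array([-np.sin(yaw),np.cos(yaw),0])
    return np.c_[x,np.cross(z,x),z]
T0=np.radians(15)
def tcp(g,Rm,off=0): return np.array(g)+Rm[:,0]*(18.7+off)
E
python3 - <<'E'
from h import *; from workcell import arm
s=arm.observe();Rm=Rt(YAW,T0)
print(s["joint_positions"],rows(tcp(G+[0,0,150],Rm),Rm,s), tcp(G,Rm))
E
```

```text
[ 4.01138567e-01  2.91663234e-01  1.39275160e+00  4.74490736e-05
  1.45742409e+00 -9.74960708e-01] [  0.804  -2.256 -16.794  -0.318   0.041   1.873] [ 476.9144309  -381.27673197   85.53718705]
```

Call:
jog_arm([
  [[0,-0.2,-1.0,0,0,0],[0,-0.4,-2.1,0,0,0],[0,-0.6,-3.2,0,0,0],[0,-0.75,-4.3,0,0,0],[0,-0.9,-5.4,0,0,0],[0,-1.05,-6.5,0,0,0.2],[0,-1.2,-7.6,0,0,0.4],[0,-1.35,-8.7,0,0,0.6],[0,-1.5,-9.8,0,0,0.8],[0,-1.6,-10.8,-0.2,0,1.0]],
], jaw=75)

```text
time: 15.4
position: [497.1, -142.1, 266.2]
tcp_rot: [-1.004, 1.375, 1.193]
contact_force: [-0.3, -0.1, -0.2]
grip_width: 75.0
```

```bash
cat > r.py <<'E'
from h import *; from workcell import arm
import sys
s=arm.observe();Rm=Rt(YAW,T0);print(s["joint_positions"].round(3),s["position"].round(1),s["contact_force"].round(1))
for z in map(float,sys.argv[1:]): print(z,rows(tcp(G,Rm,z),Rm,s))
E
python3 r.py -150
```

```text
[-0.392  0.251  1.463 -0.029  1.568 -1.794] [ 497.1 -142.1  266.2] [-0.3 -0.1 -0.2]
-150.0 [ 0.658 -1.574 -5.967 -0.113  0.044  0.849]
```

Call:
jog_arm([
  [[0.07,-0.16,-0.7,0,0,0.1],[0.14,-0.35,-1.5,0,0,0.25],[0.2,-0.55,-2.3,0,0,0.4],[0.28,-0.75,-3.1,0,0,0.5],[0.38,-0.95,-3.9,0,0,0.6],[0.48,-1.2,-4.7,-0.1,0,0.7],[0.58,-1.4,-5.4,-0.1,0,0.8],[0.65,-1.57,-5.97,-0.11,0.04,0.85],[0.65,-1.57,-5.97,-0.11,0.04,0.85],[0.65,-1.57,-5.97,-0.11,0.04,0.85]],
])

```text
time: 16.65
position: [516.1, -384.8, 232.6]
tcp_rot: [-0.949, 1.447, 1.289]
contact_force: [-0.3, -0.2, 0.2]
grip_width: 75.3
```

```bash
python3 r.py -150 -3 -80
```

```text
[-0.676  0.516  1.149 -0.129  1.702 -2.099] [ 516.1 -384.8  232.6] [-0.3 -0.2  0.2]
-150.0 [ 0.056 -0.003 -0.059 -0.001  0.007  0.021]
-3.0 [ 3.731e+00  7.000e-03 -6.200e-02 -1.000e-03  7.000e-03  2.100e-02]
-80.0 [ 1.806e+00  2.000e-03 -6.000e-02 -1.000e-03  7.000e-03  2.100e-02]
```

Call:
jog_arm([
  [[0.6,0,-0.06,0,0,0],[1.2,0,-0.06,0,0,0],[1.8,0,-0.06,0,0,0],[2.2,0,-0.06,0,0,0],[2.6,0,-0.06,0,0,0],[2.9,0,-0.06,0,0,0],[3.2,0,-0.06,0,0,0],[3.5,0,-0.06,0,0,0],[3.7,0,-0.06,0,0,0],[3.7,0,-0.06,0,0,0]],
])

```text
time: 17.9
position: [478.0, -382.4, 88.9]
tcp_rot: [-0.949, 1.447, 1.289]
contact_force: [-0.3, 0.8, 0.6]
grip_width: 75.1
```

```bash
python3 r.py 0; python3 - <<'E'
from h import *; from workcell import arm
f=lambda d,c,r,w,h,k:cv2.resize(d["img"][r:r+h,c:c+w,::-1],None,fx=k,fy=k,interpolation=cv2.INTER_CUBIC)
cv2.imwrite("pics/pre.png",np.hstack([f(arm.snapshot("top"),345,160,60,60,6.67),f(arm.snapshot("scene"),275,220,60,60,6.67)]))
E
```

```text
[-0.708  0.558  1.441 -0.139  1.366 -2.084] [ 478.  -382.4   88.9] [-0.3  0.8  0.6]
0.0 [ 0.09   0.009  0.023 -0.006  0.004  0.017]
```

View pics/pre.png

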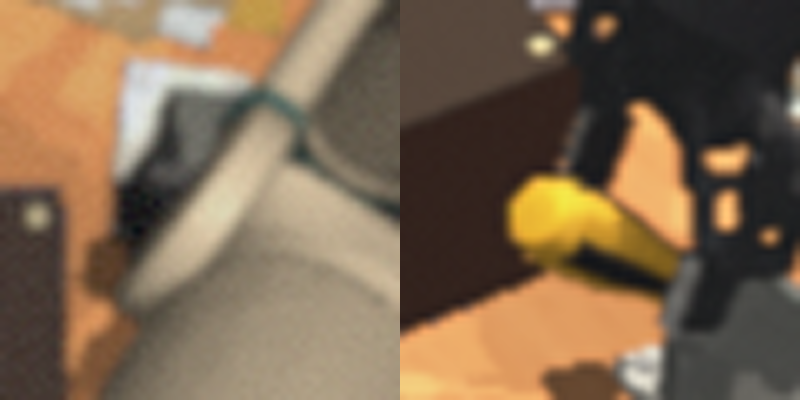

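The fingers straddle the handle, one behind at (590,150) and one in front at (710,250), with no contact force. Closing.

Call:
jog_arm([
  [[0.03,0,0.02,0,0,0],[0.03,0,0.02,0,0,0],[0.03,0,0.02,0,0,0],[0.03,0,0.02,0,0,0],[0.03,0,0.02,0,0,0],[0.03,0,0.02,0,0,0],[0.03,0,0.02,0,0,0],[0.03,0,0.02,0,0,0],[0.03,0,0.02,0,0,0],[0.03,0,0.02,0,0,0]],
], jaw=15)

```text
time: 19.25
position: [478.2, -381.8, 88.6]
tcp_rot: [-0.95, 1.448, 1.288]
contact_force: [-1.3, 1.2, 4.8]
grip_width: 26.2
```

```bash
python3 - <<'E'
from h import *; from workcell import arm
s=arm.observe();print(s["contact_force"],s["ft_torque"],s["grip_width"])
u=np.sqrt(.5);Rc=R.from_rotvec(s["tcp_rot"]).as_matrix()
for a in(-.13,-.15,-.17): print(Rc.T@np.array([-u*np.cos(a),-u*np.sin(a),u]))
E
```

```text
[-1.3215509   1.15639618  4.8412137 ] [ 0.10369426  0.21911556 -0.0296922 ] 26.16011677909666
[-0.50297026  0.86417351 -0.01500192]
[-5.02939516e-01  8.64321180e-01 -8.60828708e-04]
[-0.50298105  0.8641954   0.01328045]
```

Call:
jog_arm([
  [[-0.05,0.09,0,0,0,0],[-0.12,0.2,0,0,0,0],[-0.2,0.34,0,0,0,0],[-0.28,0.48,0,0,0,0],[-0.36,0.62,0,0,0,0],[-0.46,0.79,-0.01,0,0,0],[-0.56,0.96,-0.01,0,0,0],[-0.68,1.17,-0.01,0,0,0],[-0.78,1.34,-0.01,0,0,0],[-0.88,1.51,-0.01,0,0,0]],
])

```text
time: 20.5
position: [429.0, -374.7, 138.4]
tcp_rot: [-0.95, 1.447, 1.288]
contact_force: [-0.2, -0.1, -1.6]
grip_width: 26.1
```

```bash
python3 - <<'E'
from h import *; from workcell import arm
s=arm.observe();print(s["joint_positions"].round(3),s["position"],s["contact_force"],s["ft_torque"],s["grip_width"])
# target: tool 30deg forward, driver yaw radial-ish; grip at z=300
for yaw in(-.15,-.5):
  Rm=Rt(yaw,np.radians(-30));print(yaw,rows(tcp([440,-385,300],Rm),Rm,s))
f=lambda d,c,r,w,h,k:cv2.resize(d["img"][r:r+h,c:c+w,::-1],None,fx=k,fy=k,interpolation=cv2.INTER_CUBIC)
cv2.imwrite("pics/out.png",f(arm.snapshot("scene"),265,205,80,75,7))
E
```

```text
[-0.748  0.456  1.493 -0.146  1.409 -2.128] [ 428.99803893 -374.68751262  138.36116044] [-0.22079194 -0.09921123 -1.56411393] [ 0.01954982 -0.18966215  0.00446503] 26.053277429347077
-0.15 [-3.654e+00  4.020e-01 -2.150e-01 -5.000e-03 -4.000e-03 -5.599e+00]
-0.5 [-3.651  0.416 -0.295  2.544  0.336 -5.54 ]
```

View pics/out.png

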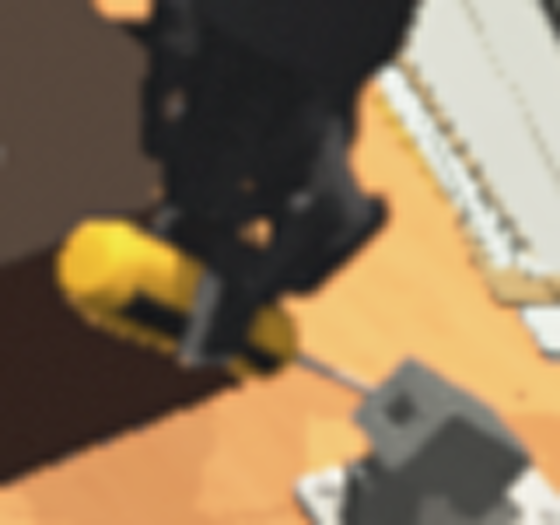

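The shaft has left the bore, which shows empty at (400,405), and the driver is held. Next I'll lift away and pitch it level.

Call:
jog_arm([
  [[-0.3,0.5,0,0,0,0],[-0.7,0.75,0,0,0,0],[-1.3,0.85,-0.05,0,0,-0.3],[-1.9,0.8,-0.1,0,0,-0.8],[-2.5,0.7,-0.15,0,0,-1.4],[-3.0,0.6,-0.2,0,0,-2.0],[-3.4,0.5,-0.2,0,0,-2.6],[-3.6,0.45,-0.2,0,0,-3.2],[-3.65,0.4,-0.2,0,0,-3.8],[-3.65,0.4,-0.2,0,0,-4.2]],
])

```text
time: 21.8
position: [449.4, -386.2, 285.7]
tcp_rot: [-1.26, 1.049, 0.845]
contact_force: [-0.5, 0.5, -1.4]
grip_width: 26.0
```

```bash
cat > q.py <<'E'
from h import *; from workcell import arm
s=arm.observe();print(s["time"],s["joint_positions"].round(3),s["position"].round(1),s["contact_force"].round(2),s["ft_torque"].round(2),s["grip_width"])
Rm=Rt(YAW,np.radians(-30));print(rows(tcp([440,-385,300],Rm),Rm,s))
E
python3 q.py
```

```text
21.8 [-0.976  0.136  1.605  0.26   1.181 -2.47 ] [ 449.4 -386.2  285.7] [-0.52  0.47 -1.45] [0.05 0.2  0.02] 26.033943110310894
[ 0.045  0.019 -0.006  0.006 -0.024 -1.367]
```

q6 is nearing its limit, so I'll finish the pitch while also turning the tool about the vertical.

```bash
sed -i 's/Rm=Rt(YAW/Rm=Rt(-.5/' q.py; python3 q.py
```

```text
21.8 [-0.976  0.136  1.605  0.26   1.181 -2.47 ] [ 449.4 -386.2  285.7] [-0.52  0.47 -1.45] [0.05 0.2  0.02] 26.033943110310894
[ 0.04   0.032 -0.087  2.29   1.018 -1.349]
```

Call:
jog_arm([
  [[0,0,0,0.4,0.17,-0.1],[0,0,0,0.9,0.4,-0.3],[0,0,-0.04,1.4,0.6,-0.6],[0.04,0.03,-0.09,1.9,0.85,-0.9],[0.04,0.03,-0.09,2.29,1.02,-1.2],[0.04,0.03,-0.09,2.29,1.02,-1.35],[0.04,0.03,-0.09,2.29,1.02,-1.35],[0.04,0.03,-0.09,2.29,1.02,-1.35],[0.04,0.03,-0.09,2.29,1.02,-1.35],[0.04,0.03,-0.09,2.29,1.02,-1.35]],
])

```text
time: 23.05
position: [448.8, -389.6, 281.2]
tcp_rot: [-1.132, 1.111, 0.433]
contact_force: [0.2, -0.1, -1.4]
grip_width: 25.9
```

```bash
python3 q.py; python3 - <<'E'
from h import *; from workcell import arm
s=arm.observe();Rc=R.from_rotvec(s["tcp_rot"]).as_matrix()
d=Rc@np.array([-.503,.864,0]);print("axis dir",d,np.degrees(np.arcsin(d[2])))
g=s["position"]-18.7*Rc[:,0];P=g+np.outer([-112,-56,0,52],d)
f=lambda d,c,r,w,h,k:cv2.resize(d["img"][r:r+h,c:c+w,::-1],None,fx=k,fy=k,interpolation=cv2.INTER_CUBIC)
out=[]
for n in("scene","top"):
    t=arm.snapshot(n);q=proj("",P,t);c,r=(np.round(q[1])-[30,45]).astype(int);r=min(r,384-75);c=min(c,512-57)
    im=f(t,c,r,57,75,7)
    for v in np.round((q-[c,r]+.5)*7).astype(int): cv2.circle(im,tuple(map(int,v)),3,(255,0,255),1)
    out.append(im)
cv2.imwrite("pics/lvl.png",np.hstack(out))
E
```

```text
23.05 [-0.974  0.037  1.798  0.304  0.861 -2.191] [ 448.8 -389.6  281.2] [ 0.2  -0.14 -1.36] [ 0.22  0.3  -0.03] 25.85070998445466
[-0.063 -0.02  -0.006 -0.004  0.007 -0.038]
axis dir [-0.87734944  0.47925308  0.00891308] 0.5106886451491462
```

View pics/lvl.png

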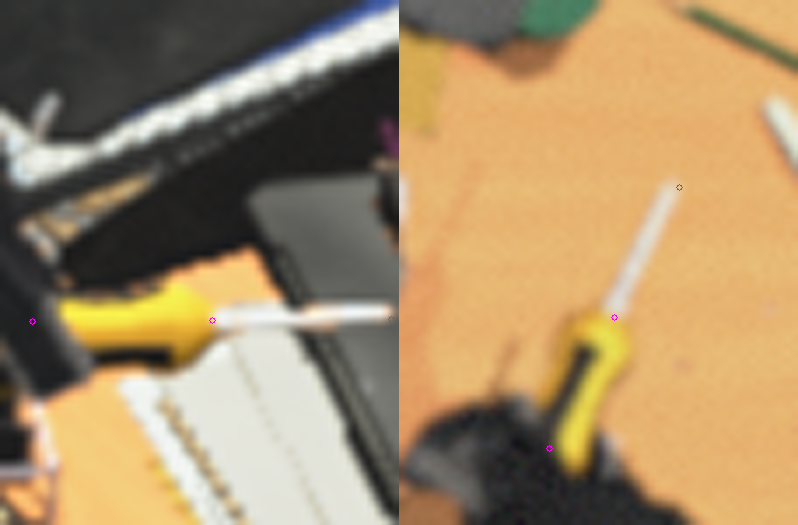

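The driver is held nearly level. In the scene crop the tip is at (390,311) against a predicted (392,320), so it's slightly tip-up. I'll triangulate the shaft to get the correction.

```bash
python3 - <<'E'
from h import *; from workcell import arm
s=arm.observe();Rc=R.from_rotvec(s["tcp_rot"]).as_matrix();d=Rc@np.array([-.503,.864,0]);g=s["position"]-18.7*Rc[:,0]
P=g+np.outer([-112,-56],d);off={"scene":np.array([[390-392,311-320],[213-212,318.5-320]]),"top":np.array([[673-680,185-187],[613.5-615,312-317]])}
tr=[]
for i in(0,1):
    px={n:proj(n,P[i])[0]+off[n][i]/7 for n in off}
    tr.append(least_squares(lambda X:np.r_[tuple(proj(n,X)[0]-px[n] for n in px)],P[i],x_scale=10).x)
v=tr[0]-tr[1];print(tr,np.linalg.norm(v),"tip-up deg",np.degrees(np.arcsin(v[2]/np.linalg.norm(v))))
E
```

```text
[array([ 539.90984347, -435.86366295,  297.64993904]), array([ 491.16899027, -411.17762141,  296.66288988])] 54.644722374887785 tip-up deg 1.0349915669542837
```

Call:
jog_arm([
  [[-0.05,0.02,0,0,0,0.05],[-0.06,0.03,0,0,0,0.1],[-0.06,0.03,0,0,0,0.1],[-0.06,0.03,0,0,0,0.1],[-0.06,0.03,0,0,0,0.1],[-0.06,0.03,0,0,0,0.1],[-0.06,0.03,0,0,0,0.1],[-0.06,0.03,0,0,0,0.1],[-0.06,0.03,0,0,0,0.1],[-0.06,0.03,0,0,0,0.1]],
])

```text
time: 24.4
position: [446.7, -388.3, 282.8]
tcp_rot: [-1.125, 1.12, 0.444]
contact_force: [-0.4, -0.0, -1.7]
grip_width: 26.0
```

```bash
python3 - <<'E'
from h import *; from workcell import arm
s=arm.observe();print(s["position"],np.abs(s["qvel"]).max(),s["contact_force"],s["grip_width"])
f=lambda d,c,r,w,h,k:cv2.resize(d["img"][r:r+h,c:c+w,::-1],None,fx=k,fy=k,interpolation=cv2.INTER_CUBIC)
t=arm.snapshot("top");a=f(t,120,144,70,100,5.5)
p=world(RACK,[-107.5,0,0])[0];p[2]=RACK[2]
for P in(world(p,[[55,12,18],[55,-12,18],[-55,-12,18],[-55,12,18]]),world(RACK,[[34,37,21],[34,-37,21],[-34,-37,21],[-34,37,21]])):
    cv2.polylines(a,[np.round((proj("",P,t)-[120,144]+.5)*5.5-.5).astype(int)],True,(255,0,255),1)
b=f(arm.snapshot("scene"),270,140,75,100,5.5);cv2.imwrite("pics/fin.png",np.hstack([a,b]))
E
```

```text
[ 446.65960421 -388.26577427  282.7620731 ] 0.002636818959341387 [-0.35380215 -0.01833367 -1.74547872] 25.98104544453862
```

View pics/fin.png

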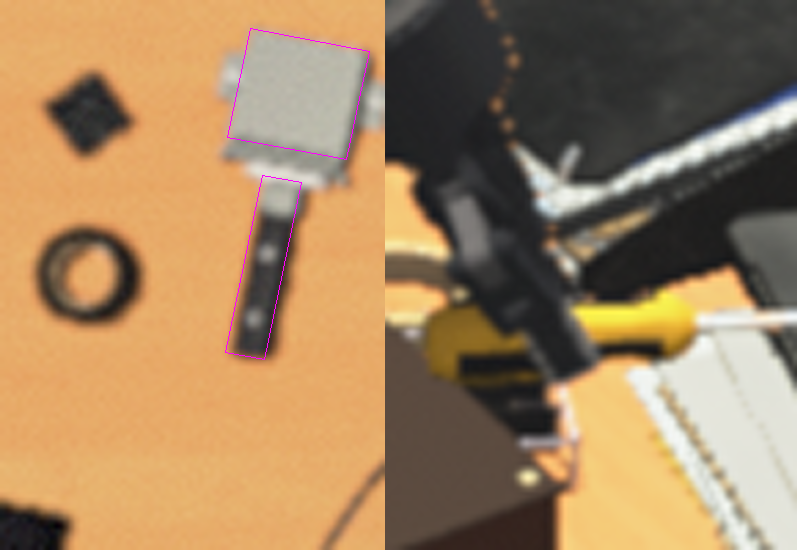

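The final view shows the scraper handle at (265,270), matching the fully-home outline to 1–2 mm. The heat sink and tape are unmoved, and the screwdriver is held level. Handing in.

```bash
python3 -c "
from workcell import arm
print(arm.finish_job())"
```

```text
the job is handed in; nothing more can be done
None
```

The tool change is done and handed in at about 24.5 s of the 51 s allowed.

- **Scraper:** I slid it into the rack slot until it hit the end stop. The position stayed put while the push rose to about 13 N. I then eased off and let go. The last top view shows it fully home, with its outline within about 1–2 mm of the expected place.
- **Screwdriver:** I drew it about 70 mm along the 45° socket direction, lifted it clear and turned it level. It is held firmly (jaw opening 26 mm) and the joints are still. The axis is about 298 mm above the desk.
- **Bystanders:** In the last picture the heat sink and tape looked unmoved.

Three checks did not fully agree:
- **Stop position:** the scraper stopped about 1.7 mm farther in than my rack fit predicted, which is within the calibration error.
- **Grip width:** the jaws closed to 26 mm on the handle where 33 mm was stated, but there was no sign of slipping.
- **Level:** the cameras showed the screwdriver about 1° tip-up, while the arm's own pose suggested 0.5° tip-down. I then tipped it down 0.8° and did not measure it again, so expect it level to about 1–1.5°.

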